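Stack the lunch carrier

TASK

Put the lunch carrier together on its dark steel base dish, wherever that stands: the red container at the bottom, then the yellow one, then the green one, and the lid with the black knob on top, each fully seated in the one below so that the stack stands straight. The blue container is not needed; leave it, and the bowl and the matchbox on the stove, where they are.

Things in the scene. Friction and masses are not known exactly. Their poses are not given: they have to be found in the camera images.
- base_seat (a point): base of the carrier: flat loose dark steel dish, 84 mm diameter, 5 mm thick, 0.6 kg, with two low brass lugs and a raised ring in the middle (60 mm outside, 53 inside, its top 16 mm above the dish's underside, 11 mm deep). Point: centre of the ring, level with its top; z up. The red container's shoulder rests on this top.
- red_center (a point): red open round container, 56 mm tall, 60 mm outside diameter (inside 53), straight side from 10 to 56 mm above its underside; below that a foot tapering from 50 to 42 mm diameter, 10 mm high, which drops into the mouth of the piece below until the shoulder over it rests on that rim. 90-180 g. Point: its centre, 28 mm above the underside; z up.
- yellow_center (a point): yellow open round container, 48 mm tall, 60 mm outside diameter (inside 53), straight side from 10 to 48 mm above its underside; below that a foot tapering from 50 to 42 mm diameter, 10 mm high, which drops into the mouth of the piece below until the shoulder over it rests on that rim. 90-180 g. Point: its centre, 24 mm above the underside; z up.
- green_center (a point): green open round container, 42 mm tall, 60 mm outside diameter (inside 53), straight side from 10 to 42 mm above its underside; below that a foot tapering from 50 to 42 mm diameter, 10 mm high, which drops into the mouth of the piece below until the shoulder over it rests on that rim. 90-180 g. Point: its centre, 21 mm above the underside; z up.
- lid_knob (a point): dark steel lid with black knob, standing on its own foot (10 mm high, tapering from 50 to 42 mm diameter, fits a container's mouth); plate 60 mm diameter, upper face 15 mm above the underside; knob 18 mm diameter, 26 mm tall, its top 41 mm above the underside. 60-110 g. Point: centre of the knob, 28 mm above the underside, 18 mm above the shoulder that rests on a rim; z up.
- blue_center (a point): blue open round container, 48 mm tall, 60 mm outside diameter (inside 53), straight side from 10 to 48 mm above its underside; below that a foot tapering from 50 to 42 mm diameter, 10 mm high, which drops into the mouth of the piece below until the shoulder over it rests on that rim. 90-180 g. Point: its centre, 24 mm above the underside; z up. Bystander.
- bowl_center (a point): small empty steel bowl on the stove top, 92 mm diameter, 36 mm tall, bystander. The point is its centre, half-way up.
- matchbox_center (a point): red-topped matchbox lying flat on the stove top, 36 x 54 x 15 mm, bystander. The point is its centre.

How it is judged:
By the outcome, as a careful person would: the job done as asked, in the order asked, and still so for the second after the job is handed in, with the robot touching nothing.
It also fails if it takes over 112 s, if anything falls off the work surface, if the arm or the gripper's body presses on something with over 40 N, if the wrist force passes 120 N, or if a joint passes its speed limit or range.

ROBOT

A 6-joint arm with a two-finger parallel gripper is mounted at the origin on a cart in front of the work surface, level with it; the furniture and walls round the work are solid. World frame = base frame: x ahead of the robot, y to its left, z up, the work surface at z = 0. Lengths are in mm, angles in rad, forces in N, time in s.
With the tool pointing down it reaches from about 325 to 1000 mm from the base axis. Payload 5.1 kg.
Tool frame: the origin (TCP) lies on the centre line of the jaws, within the pads' length; the fingertips stand 8 mm ahead of it and the grasp point (between the pads) lies 11 mm behind it (env.tips_ahead is the distance from the TCP to the fingertips, in mm); z points along the fingers, y is the line along which they close (so a half turn about z gives the same grasp; the last joint's range is limited). The gripper opens to 85 mm and grips with 20 to 120 N. Pads are 22 mm wide; open, the fingers measure 114 mm over their backs; the gripper's body (76 mm by 85 mm) begins 54 mm behind the grasp point. The pads swing forward as they close: fully open they stand 13 mm farther back than shut.
Start: joints at [-1.229, 0.124, 1.65, -0, 1.367, -0.083], TCP at [267.857, -592.23, 214.022] pointing down, gripper open.
Joint ranges: [-2.61, 2.61], [-1.02, 2.33], [0.03, 2.71], [-1.35, 4.49], [0.32, 2.68], [-2.91, 2.91]. Speed limits (rad/s): [2.57, 2.57, 3.14, 3.14, 3.14, 3.14].

INTERFACE

Orientations are given as a 3x3 rotation matrix whose columns are the frame's x, y, z axes.
In Python, from bench import env gives the robot as it stands. The module is installed in compiled form; this text tells all that it offers.
- The arm moves only by the tool carry_out, never from a script. Its arguments are lists of equal length, an entry for each row: "gripper": the closure, from -1 (fully open) to 1 (shut); "dp": the shift along the tool's x, y, z in cm, a list of three; "turn": the turn about the tool's z in rad. In form: {"gripper": [gripper, ...], "dp": [[tx, ty, tz], ...], "turn": [turn, ...]}. A call has exactly 10 rows; each row is the pose to reach, as a shift and turn from the pose commanded when the call began, along the tool's axes at that moment; what a row does not reach only later rows make up. A row lasts 1/8 s, in which the tool goes at most 62.5 mm and 10.7 degrees, less where a joint would pass 70% of its speed; a pose out of reach is approached as far as the arm can. A call with a gripper value outside its range is refused whole. The fingers move at their own pace and stop on an object; "force" is the grip in N (left out, the last holds). Time passes only in rows, so rows that repeat a pose let the fingers close, or fill a call up. It gives the time, the measured TCP pose, the force, the opening and the grip force at its end, in the units of the state.
- env.state(): the state, without advancing time (a new reading comes with each control period).
- env.camera(name): name is "side" or "top"; returns a dict with "color" (384x512x3 uint8, red, green, blue), "fx", "fy", "cx", "cy" (pixels), "camera_from_world" (4x4, takes a point from world to camera coordinates). Camera axes: x right, y up, looking along -z (the intrinsics and any distortion apply to the point x, -y, -z); pixel columns grow to the right and rows downward; lengths in mm; the calibration is good to about 2 mm. A picture is of the moment at which its call begins. There is no depth.
- env.finish_job(): hands the job in; it is judged then, once.
Trained networks look in the newest picture that a camera, given by its name, has taken for a name from the list of things; names that differ only in an ending like _2 or _b are one class to them, and where a whole thing is asked for, a point or a joint stands for the part that bears it (a point fixed in the world has none). Each returns a list of dicts, best first, with "p" (0 to 1); they miss things now and then, are a little off and sometimes report something else, mostly with a low value. They report only what shows in the picture. A call takes as long as a camera call.
- env.trace(camera, query): "mask" (384x512 bool, what is visible of it) and "xy" ([column, row] in pixels, amid what is visible of it).
- env.spot_point(camera, query): "xy" ([column, row] in pixels: a listed point, or the origin of a listed thing).
The state is a dict: "t": time; "qpos": joint angles; "qd": joint speeds; "joint_efforts": joint torques, N m; "tcp_pos": TCP position; "orientation": TCP orientation; "wrist_force": force on the tool from outside, world axes, zero at the start; "ft_torque": the same for the moment, N m; "width": finger opening in mm; "grip_force": force on a finger pad.
Only numpy, scipy, OpenCV 4.12 (cv2) and the standard library are available. Lean on these libraries where they do the work, as an engineer would, in place of code of your own. Each camera call takes 0.05 s, during which the arm holds its last target. There are 200 camera calls.

## Working session

There is one attempt and no reset: what is moved stays moved. The work goes in short steps, Python scripts to look and compute and a tool call to move; the robot and the scene stay as the last step left them, time stands still between calls to the robot, and variables do not carry over. Pictures are saved under pics/ and viewed, at most 14 in all, crops included, and the job is handed in when it is done.

Besides the shell and the picture viewer there is one more tool, called after "Emit:" by a JSON object that holds its "name" and its "arguments". carry_out: Moves the arm, as the interface text tells. Its arguments: {"type":"object","properties":{"gripper":{"type":"array"},"dp":{"type":"array"},"turn":{"type":"array"},"force":{"type":"number"}},"required":["gripper","dp","turn"]}

```bash
mkdir -p pics; ls
cat > h.py <<'E'
from bench import env
import numpy as np, cv2
Z={'base_seat':16,'red_center':28,'yellow_center':24,'green_center':21,'lid_knob':28,'blue_center':24,'bowl_center':18,'matchbox_center':7.5}
def ray(c,xy):
    M=np.array(c['camera_from_world']);R=M[:3,:3];o=-R.T@M[:3,3]
    d=R.T@np.array([(xy[0]-c['cx'])/c['fx'],-(xy[1]-c['cy'])/c['fy'],-1.]);return o,d/np.linalg.norm(d)
def onz(c,xy,z):
    o,d=ray(c,xy);return o+d*(z-o[2])/d[2]
def proj(c,p):
    q=np.array(c['camera_from_world'])@np.r_[p,1];return np.array([c['cx']+c['fx']*q[0]/-q[2],c['cy']-c['fy']*q[1]/-q[2]])
def tri(rs):
    A=sum(np.eye(3)-np.outer(d,d) for o,d in rs);b=sum((np.eye(3)-np.outer(d,d))@o for o,d in rs);return np.linalg.solve(A,b)
E
python3 - <<'E'
from h import *
np.set_printoptions(precision=1,suppress=True)
cs={}
for n in('top','side'):
    c=cs[n]=env.camera(n);cv2.imwrite(f'pics/{n}0.png',c['color'][...,::-1]);print(n,{k:v for k,v in c.items() if k!='color'})
for q in Z:
    for n in cs:
        for r in env.spot_point(n,q)[:2]: print(q,n,round(r['p'],2),np.array(r['xy']),onz(cs[n],r['xy'],Z[q]))
s=env.state();print(s['t'],s['tcp_pos'],s['orientation'],s['width'],env.tips_ahead)
E
```

```text
pics
top {'fx': 425.2594832549005, 'fy': 425.2594832549005, 'cx': 247.75222669936335, 'cy': 183.8903713508014, 'camera_from_world': array([[    0. ,    -1. ,     0. ,    89.9],
       [    1. ,     0. ,     0.1,  -557. ],
       [   -0.1,     0. ,     1. , -1005.1],
       [    0. ,     0. ,     0. ,     1. ]])}
side {'fx': 434.8582118769584, 'fy': 434.8582118769584, 'cx': 255.27677735876105, 'cy': 189.67682605022355, 'camera_from_world': array([[   1. ,   -0. ,   -0. , -537.4],
       [   0. ,    0.6,    0.8, -129.8],
       [   0. ,   -0.8,    0.6, -826.6],
       [   0. ,    0. ,    0. ,    1. ]])}
base_seat top 0.61 [240.1 185.4] [552.4 125.2  16. ]
base_seat side 0.79 [265.  206.5] [559. 120.  16.]
base_seat side 0.56 [198.3 228.2] [425.6  55.   16. ]
red_center top 0.86 [199.3 143.8] [652.3 230.1  28. ]
red_center side 0.78 [308.8 169.7] [662.5 237.8  28. ]
red_center side 0.17 [215.8 189.1] [453.5 169.1  28. ]
yellow_center top 0.66 [140.8 232.6] [428.3 363.1  24. ]
yellow_center side 0.6 [212.  147.6] [431.2 353.5  24. ]
green_center top 0.72 [332.4 139.5] [ 675.3 -103.8   21. ]
green_center side 0.72 [343.  283.9] [684.4 -99.9  21. ]
lid_knob top 0.57 [263.7 137.1] [674.4  69.8  28. ]
lid_knob top 0.38 [211.4 227.9] [444.6 191.5  28. ]
lid_knob side 0.56 [325.4 214. ] [678.5  76.8  28. ]
blue_center top 0.6 [272.2 236.6] [428.   42.9  24. ]
blue_center side 0.64 [199.9 229. ] [430.7  43.3  24. ]
bowl_center top 0.56 [334.3 228.7] [ 451.7 -109.8   18. ]
bowl_center side 0.84 [200.3 291.2] [ 445.4 -107.4   18. ]
bowl_center side 0.34 [214.8 146.2] [436.7 370.5  18. ]
matchbox_center top 0.84 [211.9 225.8] [450.3 192.1   7.5]
matchbox_center top 0.59 [333.4 138.9] [ 680.2 -109.1    7.5]
matchbox_center side 0.74 [217.7 190.8] [454.8 190.8   7.5]
0.9 [ 267.9 -592.2  214. ] [[ 0.9  0.4  0. ]
 [ 0.4 -0.9 -0. ]
 [ 0.   0.  -1. ]] 85.34673012521162 8.0
```

View pics/top0.png

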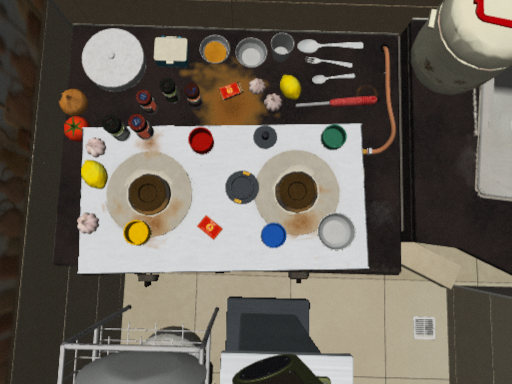

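View pics/side0.png

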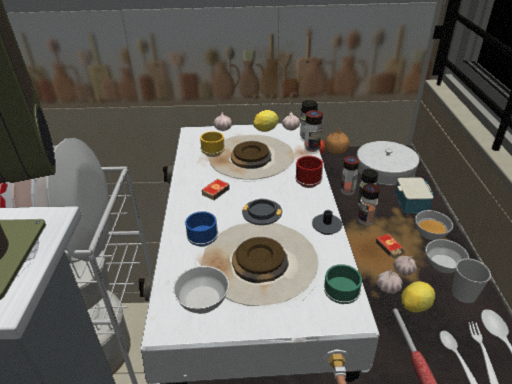

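Top view: red (201,140), yellow (137,232), green (333,137), lid (265,136), base (242,187). The yellow one stands at the edge of a drip pan. Next I'll refine the positions with silhouette fits in both views.

```bash
cat >> h.py <<'E'
from scipy.optimize import least_squares
def box(h): return [(0,21),(10,25),(10,30),(h,30)]
PR={'red_center':box(56),'yellow_center':box(48),'green_center':box(42),'blue_center':box(48),'lid_knob':[(0,21),(10,30),(15,30),(15,9),(41,9)],'base_seat':[(0,42),(5,42),(16,30)]}
a=np.linspace(0,2*np.pi,72)
def pts(q,p): return np.array([[p[0]+r*np.cos(t),p[1]+r*np.sin(t),p[2]+z] for z,r in PR[q] for t in a])
def bb(P): return np.r_[P.min(0),P.max(0)]
def fit(q,cs,p0,minp=.3):
    """underside centre from mask bounding boxes"""
    obs=[]
    for n,c in cs.items():
        R=[r for r in env.trace(n,q) if r['p']>minp]
        R=[r for r in R if np.hypot(*(np.array(r['xy'])-proj(c,np.r_[p0[:2],p0[2]+Z[q]])))<25]
        if R:
            k,l,st,_=cv2.connectedComponentsWithStats(R[0]['mask'].astype(np.uint8));i=1+np.argmax(st[1:,4])
            x,y,w,h,_=st[i];obs.append((c,np.array([x-.5,y-.5,x+w-.5,y+h-.5])))
    f=lambda p:np.concatenate([bb(np.array([proj(c,v) for v in pts(q,p)]))-o for c,o in obs])
    s=least_squares(f,p0,loss='soft_l1');return s.x,f(s.x),len(obs)
E
python3 - <<'E'
from h import *
np.set_printoptions(precision=1,suppress=True)
cs={n:env.camera(n) for n in('top','side')}
for q,p in {'base_seat':(555,122,0),'red_center':(657,234,0),'yellow_center':(430,358,0),'green_center':(680,-102,0),'lid_knob':(676,73,0),'blue_center':(429,43,0)}.items():
    print(q,*fit(q,cs,np.array(p,float)))
print(env.state()['t'])
print(env.state()['orientation'])
E
```

```text
base_seat [551.4 121.7   0.4] [ 0.3 -0.6 -0.3 -0.4  0.  -0.2 -1.2  0.3] 2
red_center [660.4 226.3  -0.4] [-0.1 -1.4 -0.   0.4 -0.6 -0.3  0.1  0.5] 2
yellow_center [429.8 372.2  -1.5] [-0.4 -0.4  0.3 -0.1 -0.1 -0.1 -0.4  0.2] 2
green_center [ 681.9 -103.1    1.6] [ 0.1 -0.6 -0.3 -0.1 -1.2 -0.7  0.4  1. ] 2
lid_knob [680.8  68.6  -3. ] [-0.4 -0.8  0.2  0.7 -0.2 -0.7  0.2  0.9] 2
blue_center [432.8  43.2  -3.8] [-0.9 -0.6  0.7 -0.3 -0.3  0.7 -0.4 -0.5] 2
1.6
[[ 0.9  0.4  0. ]
 [ 0.4 -0.9 -0. ]
 [-0.   0.  -1. ]]
```

```bash
cat >> h.py <<'E'
def go(x,y,z):
    s=env.state();R=np.array(s['orientation']);print('t',round(s['t'],2),'tcp',np.round(s['tcp_pos'],1),'dp cm',np.round(R.T@(np.array([x,y,z])-s['tcp_pos'])/10,2),'yaw x',round(np.arctan2(R[1,0],R[0,0]),3),'w',round(s['width'],1))
E
python3 -c "
from h import *
go(660,226,180)"
```

```text
t 1.6 tcp [ 267.9 -592.2  214. ] dp cm [ 69.45 -58.39   3.4 ] yaw x 0.425 w 85.3
```

Emit:
{"name": "carry_out", "arguments": {"gripper": [-1,-1,-1,-1,-1,-1,-1,-1,-1,-1], "dp": [[5,-4,0],[10,-8.4,0],[15,-12.6,0],[20,-17,0],[25,-21,0],[30,-25,0],[35,-29.4,0],[40,-33.6,0],[45,-37.8,0],[50,-42,0]], "turn": [0.05,0.1,0.15,0.2,0.25,0.3,0.35,0.4,0.425,0.425], "force": 40}}

```text
t: 2.85
tcp_pos: [538.9, -26.8, 214.5]
orientation: [[1.0, -0.0, 0.001], [-0.0, -1.0, -0.0], [0.001, 0.0, -1.0]]
wrist_force: [1.2, 0.3, 0.7]
width: 85.1
grip_force: 0.0
```

```bash
python3 -c "
from h import *
go(660,226,130)"
```

```text
t 2.85 tcp [538.9 -26.8 214.5] dp cm [ 12.1  -25.29   8.45] yaw x -0.0 w 85.1
```

Emit:
{"name": "carry_out", "arguments": {"gripper": [-1,-1,-1,-1,-1,-1,-1,-1,-1,-1], "dp": [[2,-4.5,0],[4,-9,0],[6,-13.5,0],[8,-18,1],[11,-22.9,4],[11,-22.9,8.4],[11,-22.9,8.4],[11,-22.9,8.4],[11,-22.9,8.4],[11,-22.9,8.4]], "turn": [0,0,0,0,0,0,0,0,0,0]}}

```text
t: 4.1
tcp_pos: [649.3, 199.9, 132.5]
orientation: [[1.0, -0.001, 0.003], [-0.001, -1.0, 0.001], [0.003, -0.001, -1.0]]
wrist_force: [-1.0, -0.0, -0.0]
width: 85.2
grip_force: 0.0
```

Run:
```python
from h import *
np.set_printoptions(precision=1,suppress=True)
go(660,226,25)
c=env.camera('side');t=env.camera('top')
print(env.state()['wrist_force'])
for n,k in(('side',c),('top',t)):
  x=proj(k,np.array([660,230,60]));i=k['color'];x0,y0=int(x[0])-60,int(x[1])-60
  cv2.imwrite(f'pics/{n}1.png',cv2.resize(i[max(0,y0):y0+120,x0:x0+120,::-1],None,fx=5,fy=5))
a=cv2.imread('pics/side1.png')
```

```text
t 4.1 tcp [649.3 199.9 132.5] dp cm [ 1.  -2.6 10.8] yaw x -0.001 w 85.2
[ 0.   0.2 -0.5]
```

View pics/side1.png

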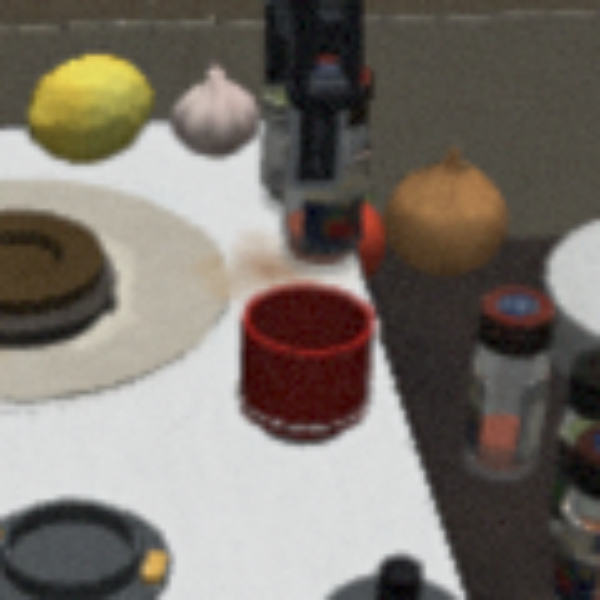

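Red rim sits at crop (308,325), clear of its neighbours. Descending on it.

Emit:
{"name": "carry_out", "arguments": {"gripper": [-1,-1,-1,-1,-1,-1,-1,-1,-1,-1], "dp": [[1.1,-2.6,0],[1.1,-2.6,2],[1.1,-2.6,4],[1.1,-2.6,5],[1.1,-2.6,5],[1.1,-2.6,5],[1.1,-2.6,5],[1.1,-2.6,5],[1.1,-2.6,5],[1.1,-2.6,5]], "turn": [0,0,0,0,0,0,0,0,0,0]}}

```text
t: 5.45
tcp_pos: [659.3, 226.2, 80.1]
orientation: [[1.0, -0.0, 0.0], [-0.0, -1.0, 0.0], [0.0, -0.0, -1.0]]
wrist_force: [0.2, 0.2, -0.6]
width: 85.6
grip_force: 0.0
```

Run:
```python
from h import *
np.set_printoptions(precision=1,suppress=True)
go(660,226,25)
cs={n:env.camera(n) for n in('top','side')}
print(*fit('red_center',{'side':cs['side']},np.array([660,228,0.])))
c=cs['side'];i=c['color'];x0,y0=250,100
cv2.imwrite('pics/s2.png',cv2.resize(i[y0:y0+120,x0:x0+120,::-1],None,fx=5,fy=5))
```

```text
t 5.45 tcp [659.3 226.2  80.1] dp cm [0.1 0.  5.5] yaw x -0.0 w 85.6
[661.  234.6  -5.6] [ 0.3 -0.3 -0.3  0.3] 1
```

View pics/s2.png

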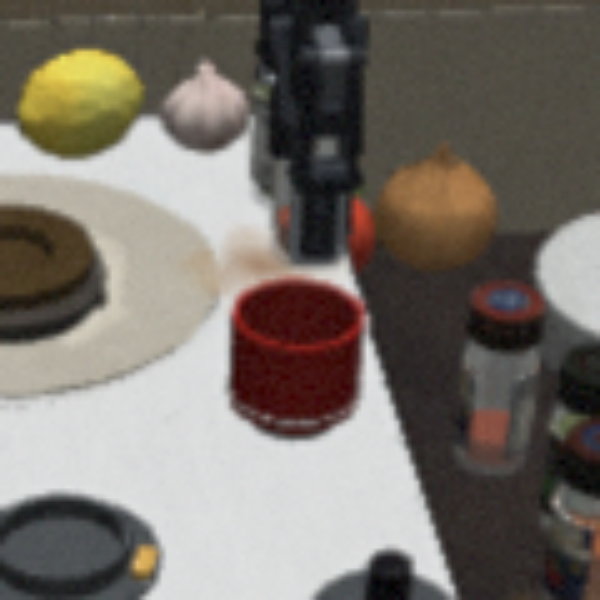

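Run:
```python
from h import *
np.set_printoptions(precision=1,suppress=True)
c=env.camera('side')
for p in [(659,183,75),(659,183,85),(659,269,75),(660,226,56),(660,196,56),(660,256,56)]: print(p,(proj(c,np.array(p,float))-[250,100])*5)
```

```text
(659, 183, 75) [305.2 327.4]
(659, 183, 85) [306.5 307.5]
(659, 269, 75) [284.5 225.4]
(660, 226, 56) [294.5 310.8]
(660, 196, 56) [301.8 347.8]
(660, 256, 56) [287.6 275.7]
```

Run:
```python
from h import *
np.set_printoptions(precision=1,suppress=True)
c=env.camera('top');x0,y0=150,90
cv2.imwrite('pics/t2.png',cv2.resize(c['color'][y0:y0+120,x0:x0+120,::-1],None,fx=5,fy=5))
for p in [(659,183,80),(659,269,80),(660,226,56),(660,196,56),(660,256,56)]: print(p,(proj(c,np.array(p,float))-[x0,y0])*5)
```

```text
(659, 183, 80) [334.6 233.9]
(659, 269, 80) [153.6 228.4]
(660, 226, 56) [249.5 241. ]
(660, 196, 56) [311.1 242.9]
(660, 256, 56) [187.8 239.1]
```

View pics/t2.png

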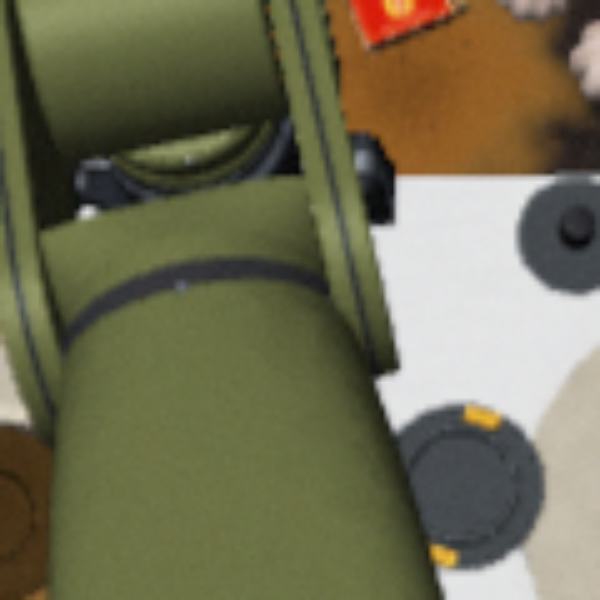

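Top crop: the arm hides the gripper. In the side crop the fingertip (318,260) lies higher than predicted, so I'll overlay the projected points to check.

Run:
```python
from h import *
c=env.camera('side');x0,y0=230,20
i=cv2.resize(c['color'][y0:y0+150,x0:x0+150,::-1],None,fx=4,fy=4,interpolation=cv2.INTER_CUBIC)
T=np.array([659,226,80.])
for d,k in [((0,0,0),(0,255,0)),((0,-43,5),(0,255,255)),((0,43,5),(255,255,0)),((0,-57,60),(255,0,255)),((0,57,60),(255,0,255)),((0,-42,65),(0,0,255)),((38,-42,65),(0,0,255)),((-38,-42,65),(0,0,255))]:
    q=(proj(c,T+d)-[x0,y0])*4;cv2.drawMarker(i,tuple(int(v) for v in q),k,0,14,2)
cv2.imwrite('pics/s3.png',i)
```

```text
(no output)
```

View pics/s3.png

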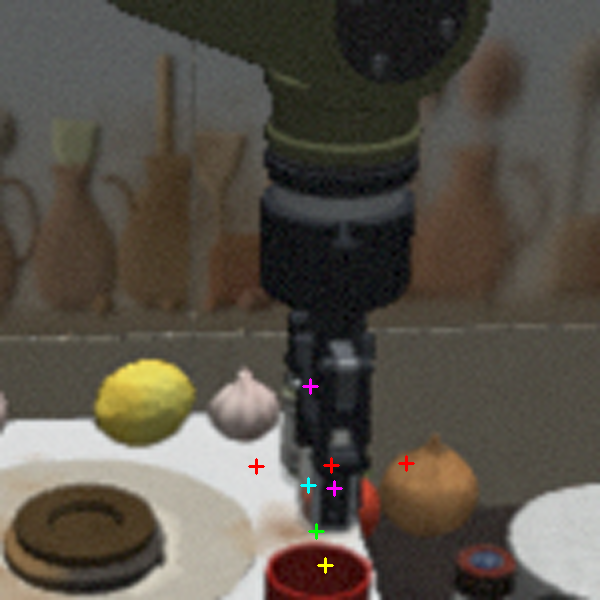

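The near fingertip is seen at (335,530) against the predicted (325,565). I'll go down a little, still above the rim, and look again.

Emit:
{"name": "carry_out", "arguments": {"gripper": [-1,-1,-1,-1,-1,-1,-1,-1,-1,-1], "dp": [[0,0,0.8],[0,0,1.5],[0,0,1.5],[0,0,1.5],[0,0,1.5],[0,0,1.5],[0,0,1.5],[0,0,1.5],[0,0,1.5],[0,0,1.5]], "turn": [0,0,0,0,0,0,0,0,0,0]}}

```text
t: 7.0
tcp_pos: [659.2, 226.2, 65.0]
orientation: [[1.0, -0.0, -0.0], [-0.0, -1.0, -0.0], [-0.0, 0.0, -1.0]]
wrist_force: [-0.1, -0.0, 1.2]
width: 85.2
grip_force: 0.0
```

Run:
```python
from h import *
go(660,226,25)
c=env.camera('side');x0,y0=255,80
i=cv2.resize(c['color'][y0:y0+110,x0:x0+100,::-1],None,fx=5.4,fy=5.4,interpolation=cv2.INTER_CUBIC)
T=env.state()['tcp_pos']
for d,k in [((0,0,0),(0,255,0)),((0,-43,5),(0,255,255)),((0,43,5),(255,255,0))]:
    q=(proj(c,T+np.array(d))-[x0,y0])*5.4;cv2.drawMarker(i,tuple(int(v) for v in q),k,0,14,2)
cv2.imwrite('pics/s4.png',i)
```

```text
t 7.0 tcp [659.2 226.2  65. ] dp cm [0.08 0.02 4.  ] yaw x -0.0 w 85.2
```

View pics/s4.png

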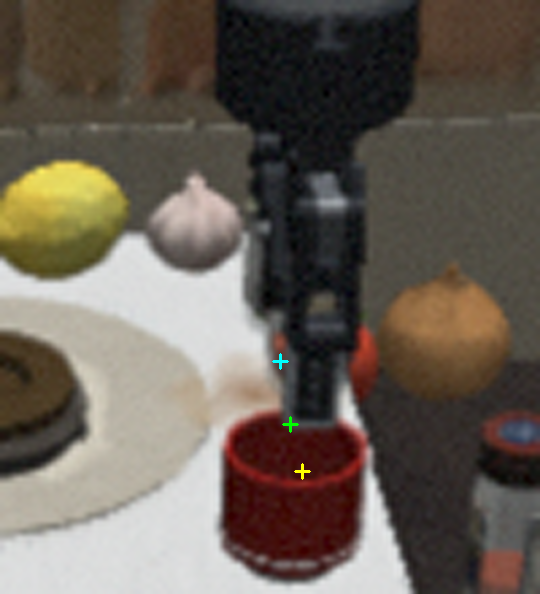

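Emit:
{"name": "carry_out", "arguments": {"gripper": [-1,-1,-1,-1,-1,-1,-1,-1,-1,-1], "dp": [[0,0,0.4],[0,0,0.8],[0,0,1.2],[0,0,1.6],[0,0,1.8],[0,0,1.8],[0,0,1.8],[0,0,1.8],[0,0,1.8],[0,0,1.8]], "turn": [0,0,0,0,0,0,0,0,0,0]}}

```text
t: 8.3
tcp_pos: [659.3, 226.2, 47.1]
orientation: [[1.0, -0.0, 0.0], [-0.0, -1.0, 0.0], [0.0, -0.0, -1.0]]
wrist_force: [-0.3, -0.4, -0.2]
width: 85.4
grip_force: 0.0
```

Run:
```python
from h import *
go(660,226,25)
c=env.camera('side');x0,y0=255,80
i=cv2.resize(c['color'][y0:y0+110,x0:x0+100,::-1],None,fx=5.4,fy=5.4,interpolation=cv2.INTER_CUBIC)
cv2.imwrite('pics/s5.png',i)
```

```text
t 8.3 tcp [659.3 226.2  47.1] dp cm [0.07 0.02 2.21] yaw x -0.0 w 85.4
```

View pics/s5.png

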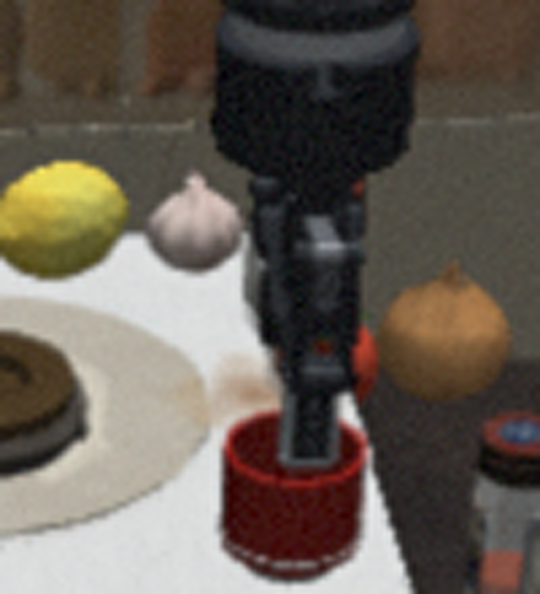

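Run:
```python
from h import *
np.set_printoptions(precision=1,suppress=True)
c=env.camera('side')
M=np.array(c['camera_from_world']);print(M.round(4).tolist());print('cam',-M[:3,:3].T@M[:3,3])
f=lambda u,v:np.array([255+u/5.4,80+v/5.4])
for u,v in [(315,165),(310,465)]:
  for z in (30,50,75,112,130,150): print((u,v),onz(c,f(u,v),z))
for p in [(659,226,112),(659,226,150),(659,184,112),(659,226,200)]:
  print(p,(proj(c,np.array(p,float))-[255,80])*5.4, 'depth',-(M@np.r_[p,1])[2])
```

```text
[[0.9998, -0.0064, -0.02, -537.4134], [0.0199, 0.588, 0.8086, -129.8445], [0.0066, -0.8088, 0.588, -826.613], [0.0, 0.0, 0.0, 1.0]]
cam [ 545.4 -595.7  580.3]
(315, 165) [707.2 539.5  30. ]
(315, 165) [701.4 498.2  50. ]
(315, 165) [694.  446.6  75. ]
(315, 165) [683.1 370.3 112. ]
(315, 165) [677.8 333.2 130. ]
(315, 165) [671.9 291.9 150. ]
(310, 465) [672.  249.5  30. ]
(310, 465) [667.4 218.8  50. ]
(310, 465) [661.6 180.4  75. ]
(310, 465) [653.1 123.6 112. ]
(310, 465) [649.   95.9 130. ]
(310, 465) [644.4  65.2 150. ]
(659, 226, 112) [295.9 325.3] depth 939.1871700634314
(659, 226, 150) [301.2 240.1] depth 916.8424418190597
(659, 184, 112) [307.7 379.4] depth 905.2167332411052
(659, 226, 200) [308.4 121.5] depth 887.4414836027813
```

The tip ray passes (662,180) at z=75, so the fingers straddle red but stand higher than I assumed. I'll continue down in small steps and watch the force.

Emit:
{"name": "carry_out", "arguments": {"gripper": [-1,-1,-1,-1,-1,-1,-1,-1,-1,-1], "dp": [[0,0,0.1],[0,0,0.2],[0,0,0.3],[0,0,0.4],[0,0,0.5],[0,0,0.6],[0,0,0.7],[0,0,0.8],[0,0,0.9],[0,0,1.0]], "turn": [0,0,0,0,0,0,0,0,0,0]}}

```text
t: 9.65
tcp_pos: [659.2, 226.2, 37.0]
orientation: [[1.0, -0.0, 0.0], [-0.0, -1.0, 0.0], [0.0, -0.0, -1.0]]
wrist_force: [-0.3, -0.3, -0.2]
width: 85.5
grip_force: 0.0
```

Run:
```python
from h import *
np.set_printoptions(precision=1,suppress=True)
go(660,226,25)
c=env.camera('side');x0,y0=255,80
i=cv2.resize(c['color'][y0:y0+110,x0:x0+100,::-1],None,fx=5.4,fy=5.4,interpolation=cv2.INTER_CUBIC)
cv2.imwrite('pics/s6.png',i)
print(fit('red_center',{'side':c},np.array([660,228,0.])))
```

```text
t 9.65 tcp [659.2 226.2  37. ] dp cm [0.1 0.  1.2] yaw x -0.0 w 85.5
(array([666.2, 262.6, -25.8]), array([ 0.3, -0.2, -0.3,  0.2]), 1)
```

View pics/s6.png

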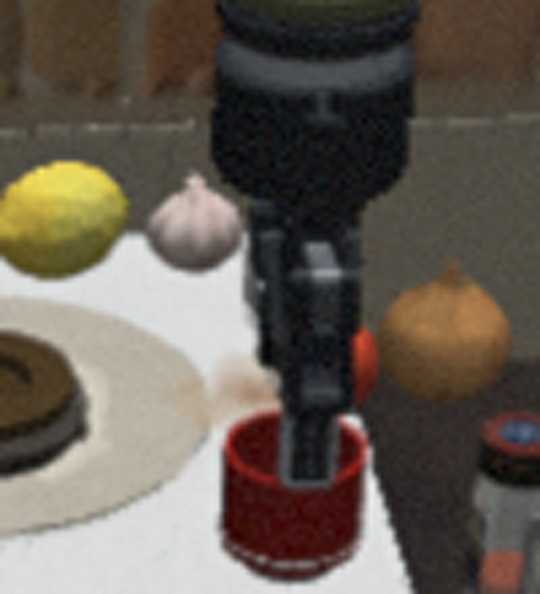

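The fingertip at (308,485) now passes in front of the near rim with no contact, so red is straddled. Going down and gripping.

Emit:
{"name": "carry_out", "arguments": {"gripper": [-1,-1,-1,-1,1,1,1,1,1,1], "dp": [[0,0,0.5],[0,0,1.0],[0,0,1.5],[0,0,1.5],[0,0,1.5],[0,0,1.5],[0,0,1.5],[0,0,1.5],[0,0,1.5],[0,0,1.5]], "turn": [0,0,0,0,0,0,0,0,0,0], "force": 40}}

```text
t: 11.0
tcp_pos: [659.9, 226.3, 22.8]
orientation: [[1.0, -0.0, 0.001], [-0.0, -1.0, 0.0], [0.001, -0.0, -1.0]]
wrist_force: [0.5, -0.3, 4.7]
width: 58.6
grip_force: 43.6
```

Run:
```python
from h import *
go(660,226,25)
c=env.camera('side');x0,y0=255,80
i=cv2.resize(c['color'][y0:y0+110,x0:x0+100,::-1],None,fx=5.4,fy=5.4,interpolation=cv2.INTER_CUBIC)
cv2.imwrite('pics/s7.png',i)
```

```text
t 11.0 tcp [659.9 226.3  22.8] dp cm [ 0.01  0.03 -0.22] yaw x -0.0 w 58.6
```

View pics/s7.png

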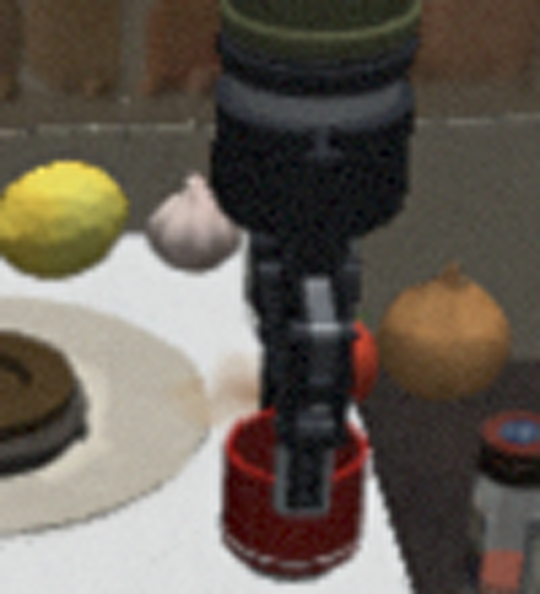

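Red is held at width 58.6. Lifting and carrying it over the base.

Emit:
{"name": "carry_out", "arguments": {"gripper": [1,1,1,1,1,1,1,1,1,1], "dp": [[0,0,-3],[0,0,-7],[-2,2,-7],[-5,5,-7],[-8,8,-7],[-10.9,10.5,-7],[-10.9,10.5,-6],[-10.9,10.5,-5],[-10.9,10.5,-4],[-10.9,10.5,-4]], "turn": [0,0,0,0,0,0,0,0,0,0]}}

```text
t: 12.3
tcp_pos: [549.5, 121.6, 60.3]
orientation: [[1.0, 0.0, -0.003], [0.0, -1.0, -0.0], [-0.003, 0.0, -1.0]]
wrist_force: [-0.0, -0.7, -0.9]
width: 58.3
grip_force: 43.7
```

Run:
```python
from h import *
np.set_printoptions(precision=1,suppress=True)
go(551.4,121.7,28.8)
cs={n:env.camera(n) for n in('top','side')}
print(fit('base_seat',{'side':cs['side']},np.array([551,121,0.])))
c=cs['side'];x0,y0=210,120
i=cv2.resize(c['color'][y0:y0+110,x0:x0+110,::-1],None,fx=5,fy=5,interpolation=cv2.INTER_CUBIC)
T=env.state()['tcp_pos']
def ring(p,r,k):
    P=np.array([[p[0]+r*np.cos(t),p[1]+r*np.sin(t),p[2]] for t in a]);q=np.array([(proj(c,v)-[x0,y0])*5 for v in P]).astype(int);cv2.polylines(i,[q],True,k,1)
ring((551.4,121.7,16),26.5,(0,255,0));ring((T[0]+.4,T[1],T[2]+33.2),30,(255,255,0));ring((T[0]+.4,T[1],T[2]-12.8),30,(255,255,0))
cv2.imwrite('pics/s8.png',i)
```

```text
t 12.3 tcp [549.5 121.6  60.3] dp cm [ 0.2 -0.   3.1] yaw x 0.0 w 58.3
(array([552.9, 157.6, -32.5]), array([ 0.6, -1.2, -0.6,  1. ]), 1)
```

View pics/s8.png

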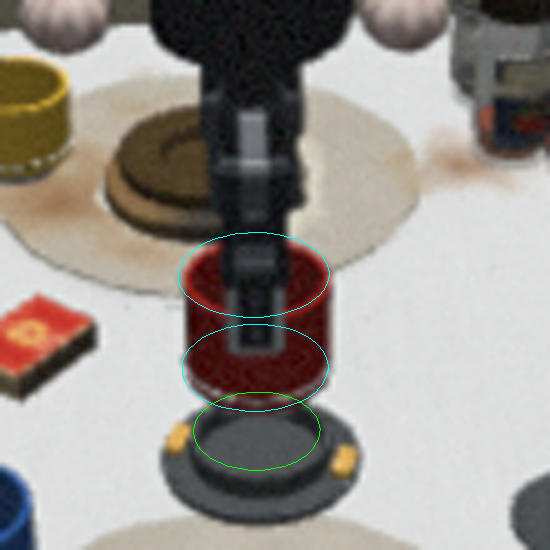

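Red rim and base ring are both shifted alike from the overlay by about (+4,+12) px, so they are aligned relative to each other to about 2 mm. Lowering with a small x correction.

Emit:
{"name": "carry_out", "arguments": {"gripper": [1,1,1,1,1,1,1,1,1,1], "dp": [[0.2,0,0.4],[0.2,0,0.8],[0.2,0,1.2],[0.2,0,1.6],[0.2,0,2.0],[0.2,0,2.4],[0.2,0,2.8],[0.2,0,3.1],[0.2,0,3.1],[0.2,0,3.1]], "turn": [0,0,0,0,0,0,0,0,0,0]}}

```text
t: 13.7
tcp_pos: [552.3, 121.2, 31.2]
orientation: [[1.0, -0.0, 0.0], [-0.0, -1.0, 0.0], [0.0, -0.0, -1.0]]
wrist_force: [-0.1, 0.1, -2.3]
width: 58.5
grip_force: 43.7
```

Emit:
{"name": "carry_out", "arguments": {"gripper": [1,1,1,1,1,1,1,1,1,1], "dp": [[0,0,0.1],[0,0,0.2],[0,0,0.3],[0,0,0.4],[0,0,0.4],[0,0,0.4],[0,0,0.4],[0,0,0.4],[0,0,0.4],[0,0,0.4]], "turn": [0,0,0,0,0,0,0,0,0,0]}}

```text
t: 14.95
tcp_pos: [552.1, 121.2, 27.7]
orientation: [[1.0, -0.0, -0.0], [-0.0, -1.0, -0.0], [-0.0, 0.0, -1.0]]
wrist_force: [-4.0, -1.0, 5.3]
width: 58.3
grip_force: 44.3
```

Emit:
{"name": "carry_out", "arguments": {"gripper": [-1,-1,-1,-1,-1,-1,-1,-1,-1,-1], "dp": [[0,0,-0.1],[0,0,-0.1],[0,0,-0.1],[0,0,-0.1],[0,0,-2],[0,0,-5],[0,0,-9],[0,0,-12],[-2,-4,-12],[-4.5,-9,-12]], "turn": [0,0,0,0,0,0,0,0,0,0]}}

```text
t: 16.2
tcp_pos: [508.0, 211.8, 149.7]
orientation: [[1.0, -0.003, 0.004], [-0.003, -1.0, 0.001], [0.004, -0.001, -1.0]]
wrist_force: [0.1, 0.9, -0.6]
width: 85.0
grip_force: 0.0
```

Run:
```python
from h import *
np.set_printoptions(precision=1,suppress=True)
go(430,372,90)
cs={n:env.camera(n) for n in('top','side')}
for n in cs: print(fit('red_center',{n:cs[n]},np.array([552,121,6.])))
print(fit('red_center',cs,np.array([552,121,6.])))
print(fit('yellow_center',{'top':cs['top']},np.array([430,372,0.])))
c=cs['side'];x0,y0=200,130
cv2.imwrite('pics/s9.png',cv2.resize(c['color'][y0:y0+110,x0:x0+130,::-1],None,fx=5,fy=5,interpolation=cv2.INTER_CUBIC))
```

```text
t 16.2 tcp [508.  211.8 149.7] dp cm [ -7.9 -16.    6. ] yaw x -0.003 w 85.0
(array([557.6, 123.1, -34.6]), array([ 0.4, -0.4, -0.4,  0.4]), 1)
(array([553.4, 141.5,  -9.1]), array([ 0.2, -0.1, -0.2,  0.1]), 1)
(array([553. , 122.7,   4.9]), array([-0.1, -1.1, -0. ,  0.7, -0.3, -0.5,  0.1,  0.7]), 2)
(array([ 431.3,  452.6, -272.4]), array([-1.4,  2.5,  1.5, -2.4]), 1)
```

View pics/s9.png

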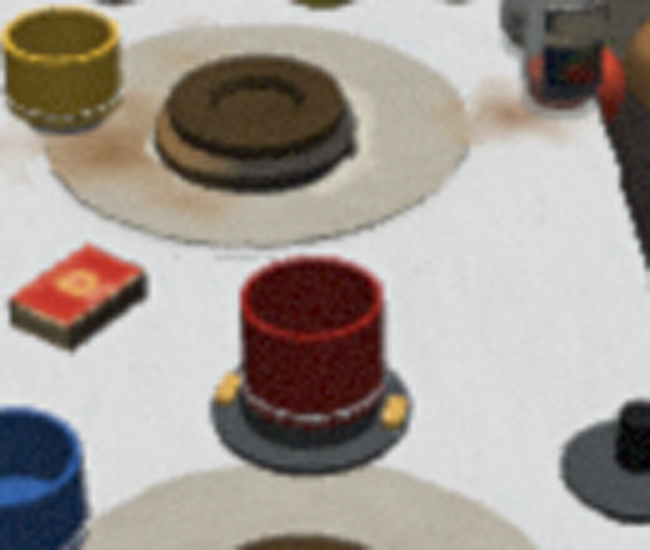

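Red stands straight in the base; its rim is at (312,300) and its shoulder is level. On to the yellow one.

Emit:
{"name": "carry_out", "arguments": {"gripper": [-1,-1,-1,-1,-1,-1,-1,-1,-1,-1], "dp": [[-2,-4,0],[-4,-8,0],[-6,-12,0],[-7.9,-15.9,2],[-7.9,-15.9,4],[-7.9,-15.9,6],[-7.9,-15.9,6],[-7.9,-15.9,6],[-7.9,-15.9,6],[-7.9,-15.9,6]], "turn": [0,0,0,0,0,0,0,0,0,0]}}

```text
t: 17.8
tcp_pos: [428.9, 370.3, 88.0]
orientation: [[1.0, -0.001, 0.001], [-0.001, -1.0, 0.001], [0.001, -0.001, -1.0]]
wrist_force: [0.4, -0.2, 0.0]
width: 85.6
grip_force: 0.0
```

Emit:
{"name": "carry_out", "arguments": {"gripper": [-1,-1,-1,-1,-1,-1,-1,-1,-1,-1], "dp": [[0,0,1],[0,0,2],[0,0,3],[0,0,4],[0,0,5],[0,0,6],[0,0,6.6],[0,0,7.2],[0,0,7.2],[0,0,7.2]], "turn": [0,0,0,0,0,0,0,0,0,0]}}

```text
t: 19.05
tcp_pos: [428.5, 370.4, 15.4]
orientation: [[1.0, -0.0, 0.001], [-0.0, -1.0, 0.0], [0.001, -0.0, -1.0]]
wrist_force: [0.3, -0.8, -0.4]
width: 85.3
grip_force: 0.0
```

Emit:
{"name": "carry_out", "arguments": {"gripper": [1,1,1,1,1,1,1,1,1,1], "dp": [[0,0,0],[0,0,0],[0,0,0],[0,0,0],[0,0,0],[0,0,0],[0,0,0],[0,0,0],[0,0,0],[0,0,0]], "turn": [0,0,0,0,0,0,0,0,0,0]}}

```text
t: 20.3
tcp_pos: [429.0, 370.7, 15.9]
orientation: [[1.0, -0.0, 0.002], [-0.0, -1.0, 0.001], [0.002, -0.001, -1.0]]
wrist_force: [1.6, 0.2, 5.3]
width: 57.5
grip_force: 43.3
```

Emit:
{"name": "carry_out", "arguments": {"gripper": [1,1,1,1,1,1,1,1,1,1], "dp": [[0,0,-3],[0,0,-7],[0,0,-10],[2,4,-10],[4.5,9,-10],[7,14,-10],[9.5,19,-10],[11.5,23,-10],[12.3,24.95,-10],[12.3,24.95,-10]], "turn": [0,0,0,0,0,0,0,0,0,0]}}

```text
t: 21.55
tcp_pos: [550.7, 119.9, 114.0]
orientation: [[1.0, -0.002, -0.002], [-0.002, -1.0, 0.0], [-0.002, -0.0, -1.0]]
wrist_force: [-1.1, -0.1, -0.8]
width: 57.3
grip_force: 43.4
```

Run:
```python
from h import *
np.set_printoptions(precision=1,suppress=True)
cs={n:env.camera(n) for n in('top','side')}
go(552.2,121.2,68)
c=cs['side'];T=env.state()['tcp_pos']
for q,p in (('red_center',np.array([553.,122.7,5])),('yellow_center',T+[1,1.5,-16])):
  for r in env.trace('side',q)[:1]:
    y,x=np.nonzero(r['mask']);print(q,r['p'],x.min()-.5,y.min()-.5,x.max()+.5,y.max()+.5,bb(np.array([proj(c,v) for v in pts(q,p)])))
```

```text
t 21.65 tcp [550.3 121.4 114.3] dp cm [0.2 0.  4.6] yaw x 0.0 w 57.3
red_center 0.8 247.5 180.5 276.5 215.5 [247.2 180.  276.6 216.2]
yellow_center 0.79 244.5 146.5 277.5 179.5 [244.9 144.5 276.1 179.1]
```

Emit:
{"name": "carry_out", "arguments": {"gripper": [1,1,1,1,1,1,1,1,1,1], "dp": [[0.1,0,0.8],[0.1,0,1.6],[0.1,0,2.4],[0.1,0,3.0],[0.1,0,3.4],[0.1,0,3.8],[0.1,0,4.2],[0.1,0,4.5],[0.1,0,4.7],[0.1,0,4.7]], "turn": [0,0,0,0,0,0,0,0,0,0]}}

```text
t: 23.0
tcp_pos: [552.6, 120.8, 68.6]
orientation: [[1.0, -0.0, 0.001], [-0.0, -1.0, 0.0], [0.001, -0.0, -1.0]]
wrist_force: [-1.3, -0.3, 0.4]
width: 57.2
grip_force: 43.7
```

Emit:
{"name": "carry_out", "arguments": {"gripper": [1,1,1,1,1,1,1,1,1,1], "dp": [[0,0,0.1],[0,0,0.1],[0,0,0.1],[0,0,0.1],[0,0,0.1],[0,0,0.1],[0,0,0.1],[0,0,0.1],[0,0,0.1],[0,0,0.1]], "turn": [0,0,0,0,0,0,0,0,0,0]}}

```text
t: 24.25
tcp_pos: [553.0, 120.7, 68.2]
orientation: [[1.0, -0.0, 0.002], [-0.0, -1.0, -0.0], [0.002, 0.0, -1.0]]
wrist_force: [-1.3, -1.1, 6.2]
width: 57.2
grip_force: 44.1
```

Emit:
{"name": "carry_out", "arguments": {"gripper": [-1,-1,-1,-1,-1,-1,-1,-1,-1,-1], "dp": [[0,0,-0.1],[0,0,-0.1],[0,0,-0.1],[0,0,-0.1],[0,0,-2],[0,0,-5],[0,0,-8],[2,4,-8],[5,9,-8],[8,13.5,-8]], "turn": [0,0,0,0,0,0,0,0,0,0]}}

```text
t: 25.5
tcp_pos: [633.5, -15.8, 149.2]
orientation: [[1.0, 0.0, 0.003], [0.0, -1.0, -0.0], [0.003, 0.0, -1.0]]
wrist_force: [-0.1, 1.2, 1.1]
width: 85.7
grip_force: 0.0
```

Run:
```python
from h import *
np.set_printoptions(precision=1,suppress=True)
go(681,-104.5,90)
cs={n:env.camera(n) for n in('top','side')}
print(fit('yellow_center',cs,np.array([553,122,52.])))
c=cs['side'];x0,y0=200,110
cv2.imwrite('pics/s10.png',cv2.resize(c['color'][y0:y0+110,x0:x0+130,::-1],None,fx=5,fy=5,interpolation=cv2.INTER_CUBIC))
```

```text
t 25.5 tcp [633.5 -15.8 149.2] dp cm [4.7 8.9 5.9] yaw x 0.0 w 85.7
(array([552.4, 121.2,  51.7]), array([-0.1, -0.5, -0. , -1. , -0.3, -0.7, -1. ,  1.2]), 2)
```

Emit:
{"name": "carry_out", "arguments": {"gripper": [-1,-1,-1,-1,-1,-1,-1,-1,-1,-1], "dp": [[2,4,0],[4,8,0],[4.7,8.9,2],[4.7,8.9,4],[4.7,8.9,6],[4.7,8.9,6],[4.7,8.9,6],[4.7,8.9,6],[4.7,8.9,6],[4.7,8.9,6]], "turn": [0,0,0,0,0,0,0,0,0,0]}}

```text
t: 26.95
tcp_pos: [679.5, -103.4, 87.6]
orientation: [[1.0, -0.0, 0.001], [-0.0, -1.0, -0.0], [0.001, 0.0, -1.0]]
wrist_force: [0.4, 0.7, -0.1]
width: 85.5
grip_force: 0.0
```

Run:
```python
from h import *
np.set_printoptions(precision=1,suppress=True)
go(681,-104.5,11)
```

```text
t 26.95 tcp [ 679.5 -103.4   87.6] dp cm [0.1 0.1 7.7] yaw x -0.0 w 85.5
```

Emit:
{"name": "carry_out", "arguments": {"gripper": [-1,-1,-1,-1,-1,-1,-1,-1,-1,-1], "dp": [[0.1,0.1,1],[0.1,0.1,2],[0.1,0.1,3],[0.1,0.1,4],[0.1,0.1,5],[0.1,0.1,6],[0.1,0.1,6.8],[0.1,0.1,7.4],[0.1,0.1,7.6],[0.1,0.1,7.6]], "turn": [0,0,0,0,0,0,0,0,0,0]}}

```text
t: 28.2
tcp_pos: [680.2, -104.4, 11.1]
orientation: [[1.0, -0.0, 0.0], [-0.0, -1.0, -0.0], [0.0, 0.0, -1.0]]
wrist_force: [0.2, 0.6, 0.2]
width: 85.7
grip_force: 0.0
```

Emit:
{"name": "carry_out", "arguments": {"gripper": [1,1,1,1,1,1,1,1,1,1], "dp": [[0,0,0],[0,0,0],[0,0,0],[0,0,0],[0,0,0],[0,0,0],[0,0,0],[0,0,0],[0,0,0],[0,0,0]], "turn": [0,0,0,0,0,0,0,0,0,0]}}

```text
t: 29.45
tcp_pos: [681.1, -104.4, 12.2]
orientation: [[1.0, -0.0, 0.002], [-0.0, -1.0, -0.0], [0.002, 0.0, -1.0]]
wrist_force: [0.1, -0.8, 4.7]
width: 57.7
grip_force: 43.4
```

Emit:
{"name": "carry_out", "arguments": {"gripper": [1,1,1,1,1,1,1,1,1,1], "dp": [[0,0,-4],[0,0,-8],[0,0,-13],[-2,-3.5,-13.8],[-4.5,-8,-13.8],[-7,-12.5,-13.8],[-9.5,-17,-13.8],[-12,-21,-13.8],[-12.95,-22.5,-13.8],[-12.95,-22.5,-13.8]], "turn": [0,0,0,0,0,0,0,0,0,0]}}

```text
t: 30.7
tcp_pos: [550.0, 121.1, 148.3]
orientation: [[1.0, 0.002, -0.001], [0.002, -1.0, -0.001], [-0.001, 0.001, -1.0]]
wrist_force: [-0.2, 0.6, -1.6]
width: 57.7
grip_force: 43.7
```

Run:
```python
from h import *
np.set_printoptions(precision=1,suppress=True)
cs={n:env.camera(n) for n in('top','side')}
go(551.6,120.7,102.2)
c=cs['side'];T=env.state()['tcp_pos']
for q,p in (('yellow_center',np.array([552.4,121.2,52])),('green_center',T+[1,.8,-12])):
  for r in env.trace('side',q)[:1]:
    y,x=np.nonzero(r['mask']);print(q,r['p'],x.min()-.5,y.min()-.5,x.max()+.5,y.max()+.5,bb(np.array([proj(c,v) for v in pts(q,p)])))
```

```text
t 30.8 tcp [551.1 119.9 148.8] dp cm [ 0.1 -0.1  4.7] yaw x -0.001 w 57.8
yellow_center 0.73 245.5 165.5 277.5 197.5 [246.3 164.7 276.5 198.6]
green_center 0.71 245.5 132.5 276.5 162.5 [244.8 130.5 276.7 163.1]
```

Emit:
{"name": "carry_out", "arguments": {"gripper": [1,1,1,1,1,1,1,1,1,1], "dp": [[0.1,-0.1,0.8],[0.1,-0.1,1.6],[0.1,-0.1,2.4],[0.1,-0.1,3.0],[0.1,-0.1,3.4],[0.1,-0.1,3.8],[0.1,-0.1,4.2],[0.1,-0.1,4.5],[0.1,-0.1,4.7],[0.1,-0.1,4.7]], "turn": [0,0,0,0,0,0,0,0,0,0]}}

```text
t: 32.15
tcp_pos: [551.6, 121.7, 101.9]
orientation: [[1.0, -0.0, -0.0], [-0.0, -1.0, -0.0], [-0.0, 0.0, -1.0]]
wrist_force: [-0.3, -0.9, -1.1]
width: 58.0
grip_force: 43.7
```

Emit:
{"name": "carry_out", "arguments": {"gripper": [1,1,1,1,1,1,1,1,1,1], "dp": [[0,0,0.1],[0,0,0.1],[0,0,0.1],[0,0,0.1],[0,0,0.1],[0,0,0.1],[0,0,0.1],[0,0,0.1],[0,0,0.1],[0,0,0.1]], "turn": [0,0,0,0,0,0,0,0,0,0]}}

```text
t: 33.4
tcp_pos: [551.9, 121.7, 101.3]
orientation: [[1.0, -0.0, 0.0], [-0.0, -1.0, -0.0], [0.0, 0.0, -1.0]]
wrist_force: [-0.8, -0.3, 2.4]
width: 58.2
grip_force: 44.1
```

Emit:
{"name": "carry_out", "arguments": {"gripper": [-1,-1,-1,-1,-1,-1,-1,-1,-1,-1], "dp": [[0,0,0],[0,0,0],[0,0,0],[0,0,0],[0,0,-2],[0,0,-5],[0,0,-8],[3,1.2,-8],[7,3,-8],[12.8,5.4,-8]], "turn": [0,0,0,0,0,0,0,0,0,0]}}

```text
t: 34.65
tcp_pos: [680.9, 67.8, 183.7]
orientation: [[1.0, 0.001, 0.003], [0.001, -1.0, 0.0], [0.003, -0.0, -1.0]]
wrist_force: [-0.0, -0.2, 0.3]
width: 85.3
grip_force: 0.0
```

Run:
```python
from h import *
np.set_printoptions(precision=1,suppress=True)
go(680,67.5,100)
cs={n:env.camera(n) for n in('top','side')}
print(fit('green_center',cs,np.array([553,122,90.])))
print(fit('lid_knob',{'side':cs['side']},np.array([680,68,0.])))
```

```text
t 34.65 tcp [680.9  67.8 183.7] dp cm [-0.1  0.   8.4] yaw x 0.001 w 85.3
(array([573.8, 135.3, -49.6]), array([-2.7,  2. ,  2.7, -2.3]), 1)
(array([681.7,  68.7,  -1.6]), array([ 0.3, -0.3, -0.3,  0.3]), 1)
```

Emit:
{"name": "carry_out", "arguments": {"gripper": [-0.4,0,0.3,0.3,0.3,0.3,0.3,0.3,0.3,0.3], "dp": [[0,0,2],[0,0,5],[0,0,8],[0,0,9],[0,0,11],[0,0,12],[0,0,12.5],[0,0,12.5],[0,0,12.5],[0,0,12.5]], "turn": [0,0,0,0,0,0,0,0,0,0]}}

```text
t: 36.15
tcp_pos: [680.0, 67.8, 56.8]
orientation: [[1.0, -0.0, 0.001], [-0.0, -1.0, 0.0], [0.001, -0.0, -1.0]]
wrist_force: [-0.9, 1.2, -0.4]
width: 29.9
grip_force: 0.0
```

Run:
```python
from h import *
np.set_printoptions(precision=1,suppress=True)
go(680,67.5,26)
c=env.camera('side');x0,y0=240,110
i=cv2.resize(c['color'][y0:y0+120,x0:x0+130,::-1],None,fx=5,fy=5,interpolation=cv2.INTER_CUBIC)
T=env.state()['tcp_pos']
for z in (15,41): 
    q=(proj(c,np.array([681,68.5,z]))-[x0,y0])*5;cv2.drawMarker(i,tuple(int(v) for v in q),(0,255,0),0,10,1)
for d in ((0,-15,0),(0,-15,20)):
    q=(proj(c,T+d)-[x0,y0])*5;cv2.drawMarker(i,tuple(int(v) for v in q),(0,255,255),0,10,1)
cv2.imwrite('pics/s11.png',i)
```

```text
t 36.15 tcp [680.   67.8  56.8] dp cm [-0.   0.   3.1] yaw x -0.0 w 29.9
```

View pics/s11.png

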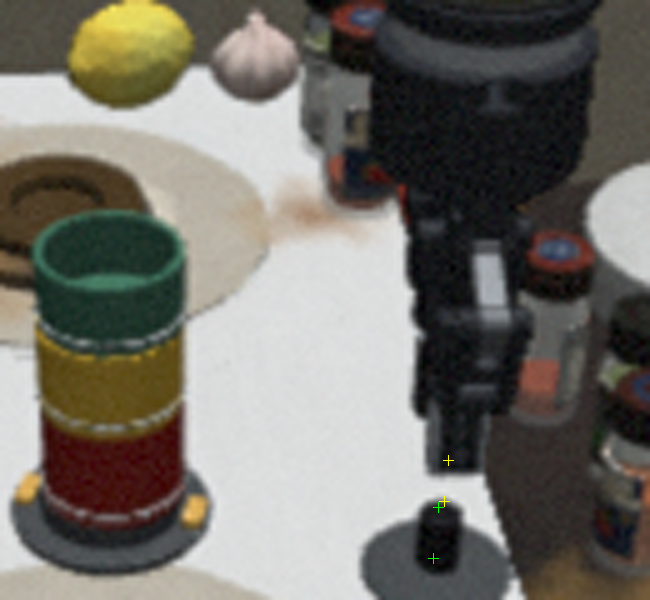

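The stack stands straight (green rim (110,250)). The finger is about 13 px right of the knob (458 against 440) and its tip is well above it. Shifting x by −4 mm and going down.

Emit:
{"name": "carry_out", "arguments": {"gripper": [0.3,0.3,0.3,0.3,0.3,0.3,0.3,0.3,0.3,0.3], "dp": [[-0.4,0,0],[-0.4,0,0.5],[-0.4,0,1.0],[-0.4,0,1.5],[-0.4,0,2.0],[-0.4,0,2.5],[-0.4,0,3.0],[-0.4,0,3.2],[-0.4,0,3.2],[-0.4,0,3.2]], "turn": [0,0,0,0,0,0,0,0,0,0]}}

```text
t: 37.45
tcp_pos: [675.7, 67.8, 24.3]
orientation: [[1.0, -0.0, 0.0], [-0.0, -1.0, 0.0], [0.0, -0.0, -1.0]]
wrist_force: [0.5, 0.2, -0.3]
width: 30.2
grip_force: 0.0
```

Emit:
{"name": "carry_out", "arguments": {"gripper": [0.3,0.3,0.3,0.3,0.3,0.3,0.3,0.3,0.3,0.3], "dp": [[0,0,0.1],[0,0,0.2],[0,0,0.3],[0,0,0.4],[0,0,0.5],[0,0,0.6],[0,0,0.7],[0,0,0.7],[0,0,0.7],[0,0,0.7]], "turn": [0,0,0,0,0,0,0,0,0,0]}}

```text
t: 38.7
tcp_pos: [675.5, 67.8, 17.1]
orientation: [[1.0, -0.0, 0.0], [-0.0, -1.0, 0.0], [0.0, -0.0, -1.0]]
wrist_force: [-0.4, 0.6, 0.1]
width: 30.0
grip_force: 0.0
```

Emit:
{"name": "carry_out", "arguments": {"gripper": [0.3,0.3,0.3,0.3,1,1,1,1,1,1], "dp": [[0,0,0.1],[0,0,0.2],[0,0,0.3],[0,0,0.3],[0,0,0.3],[0,0,0.3],[0,0,0.3],[0,0,0.3],[0,0,0.3],[0,0,0.3]], "turn": [0,0,0,0,0,0,0,0,0,0], "force": 40}}

```text
t: 39.95
tcp_pos: [675.5, 67.7, 14.1]
orientation: [[1.0, -0.0, 0.0], [-0.0, -1.0, -0.0], [0.0, 0.0, -1.0]]
wrist_force: [0.2, -0.6, 0.7]
width: 16.0
grip_force: 39.0
```

Knob gripped (width 16). Lifting and carrying it to the stack.

Emit:
{"name": "carry_out", "arguments": {"gripper": [1,1,1,1,1,1,1,1,1,1], "dp": [[0,0,-3],[0,0,-7],[0,0,-11],[0,0,-15],[0,0,-15.8],[-4,-1.7,-15.8],[-8,-3.4,-15.8],[-12.86,-5.38,-15.8],[-12.86,-5.38,-15.8],[-12.86,-5.38,-15.8]], "turn": [0,0,0,0,0,0,0,0,0,0]}}

```text
t: 41.2
tcp_pos: [546.6, 121.6, 170.8]
orientation: [[1.0, 0.0, -0.001], [0.0, -1.0, -0.0], [-0.001, 0.0, -1.0]]
wrist_force: [0.3, -0.3, -0.0]
width: 15.9
grip_force: 39.1
```

Run:
```python
from h import *
np.set_printoptions(precision=1,suppress=True)
cs={n:env.camera(n) for n in('top','side')}
go(546.8,121.5,136)
c=cs['side'];T=env.state()['tcp_pos']
for q,p in (('green_center',np.array([552.5,122,90.])),('lid_knob',T+[5.7,.9,-14])):
  for r in env.trace('side',q)[:2]:
    y,x=np.nonzero(r['mask']);print(q,r['p'],x.min()-.5,y.min()-.5,x.max()+.5,y.max()+.5,bb(np.array([proj(c,v) for v in pts(q,p)])))
x0,y0=195,60
cv2.imwrite('pics/s12.png',cv2.resize(c['color'][y0:y0+120,x0:x0+130,::-1],None,fx=5,fy=5,interpolation=cv2.INTER_CUBIC))
```

```text
t 41.3 tcp [547.6 121.3 171.6] dp cm [-0.1 -0.   3.6] yaw x -0.001 w 15.7
green_center 0.78 246.5 151.5 277.5 181.5 [245.8 151.  276.7 182.9]
lid_knob 0.88 245.5 133.5 277.5 152.5 [245.5 126.  277.3 153.2]
```

Emit:
{"name": "carry_out", "arguments": {"gripper": [1,1,1,1,1,1,1,1,1,1], "dp": [[0,0,0.5],[0,0,1.0],[0,0,1.5],[0,0,2.0],[0,0,2.4],[0,0,2.8],[0,0,3.1],[0,0,3.4],[0,0,3.6],[0,0,3.6]], "turn": [0,0,0,0,0,0,0,0,0,0]}}

```text
t: 42.65
tcp_pos: [546.8, 121.6, 135.8]
orientation: [[1.0, -0.0, -0.0], [-0.0, -1.0, -0.0], [-0.0, 0.0, -1.0]]
wrist_force: [-0.6, -0.6, -0.6]
width: 15.8
grip_force: 39.2
```

Emit:
{"name": "carry_out", "arguments": {"gripper": [1,1,1,1,1,1,1,1,1,1], "dp": [[0,0,0.1],[0,0,0.1],[0,0,0.1],[0,0,0.1],[0,0,0.1],[0,0,0.1],[0,0,0.1],[0,0,0.1],[0,0,0.1],[0,0,0.1]], "turn": [0,0,0,0,0,0,0,0,0,0]}}

```text
t: 43.9
tcp_pos: [546.9, 121.6, 135.0]
orientation: [[1.0, -0.0, -0.0], [-0.0, -1.0, 0.0], [-0.0, -0.0, -1.0]]
wrist_force: [0.3, -0.4, -1.5]
width: 15.7
grip_force: 39.2
```

Emit:
{"name": "carry_out", "arguments": {"gripper": [1,1,1,1,1,1,1,1,1,1], "dp": [[0,0,0.1],[0,0,0.1],[0,0,0.2],[0,0,0.2],[0,0,0.2],[0,0,0.2],[0,0,0.2],[0,0,0.2],[0,0,0.2],[0,0,0.2]], "turn": [0,0,0,0,0,0,0,0,0,0]}}

```text
t: 45.15
tcp_pos: [547.5, 121.7, 134.3]
orientation: [[1.0, -0.0, 0.002], [-0.0, -1.0, 0.0], [0.002, -0.0, -1.0]]
wrist_force: [-2.0, -0.3, 5.1]
width: 14.9
grip_force: 39.7
```

Contact at 5 N, so the lid is seated. Releasing and backing off.

Emit:
{"name": "carry_out", "arguments": {"gripper": [0.3,0.3,0.3,0.3,0.3,0,0,0,0,0], "dp": [[0,0,0],[0,0,0],[0,0,0],[0,0,0],[0,0,-1],[0,0,-3],[0,0,-6],[0,0,-10],[-4,10,-10],[-6,15,-10]], "turn": [0,0,0,0,0,0,0,0,0,0]}}

```text
t: 46.4
tcp_pos: [500.8, 4.7, 236.1]
orientation: [[1.0, 0.002, 0.004], [0.002, -1.0, -0.001], [0.004, 0.001, -1.0]]
wrist_force: [0.1, -1.1, 0.6]
width: 42.7
grip_force: 0.0
```

Run:
```python
from h import *
np.set_printoptions(precision=1,suppress=True)
cs={n:env.camera(n) for n in('top','side')}
go(0,0,0)
for q,p in {'red_center':(553,122.5,6),'yellow_center':(552.5,121.5,52),'green_center':(553,122,90),'lid_knob':(553,122,122)}.items():
    x,r,n=fit(q,{'side':cs['side']},np.array(p,float));print(q,'side pred',bb(np.array([proj(cs['side'],v) for v in pts(q,p)])),n)
    for R in env.trace('side',q)[:1]:
        yy,xx=np.nonzero(R['mask']);print('   obs',xx.min()-.5,yy.min()-.5,xx.max()+.5,yy.max()+.5)
c=cs['side'];x0,y0=195,90
cv2.imwrite('pics/s13.png',cv2.resize(c['color'][y0:y0+140,x0:x0+140,::-1],None,fx=4.2,fy=4.2,interpolation=cv2.INTER_CUBIC))
```

```text
t 46.5 tcp [499.5   1.7 235.3] dp cm [-50.    0.4  23.4] yaw x -0.006 w 42.9
red_center side pred [247.2 179.6 276.6 215.9] 1
   obs 247.5 192.5 277.5 215.5
yellow_center side pred [246.3 164.6 276.6 198.5] 1
   obs 246.5 177.5 276.5 197.5
green_center side pred [246.  151.  276.9 182.9] 1
   obs 246.5 164.5 276.5 180.5
lid_knob side pred [246.  142.7 277.  169.2] 1
   obs 245.5 143.5 277.5 168.5
```

View pics/s13.png

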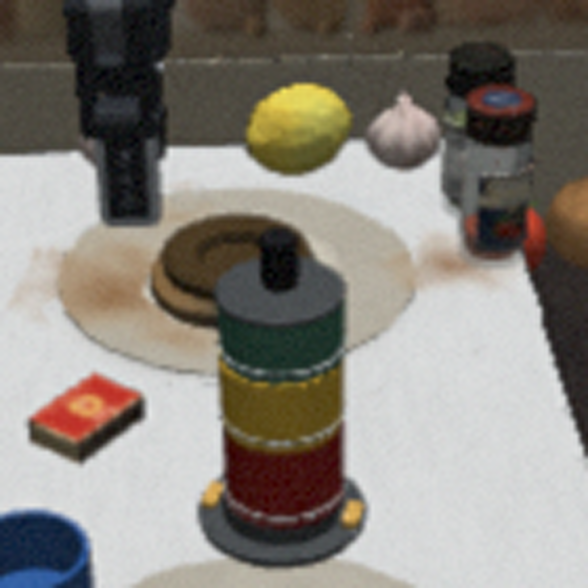

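The carrier stands straight with the lid plate at (281,290) flush on the green one, and the observed boxes match the seated prediction within 1 px (3 px at the green's bottom edge). Handing in.

```bash
python3 -c "
from bench import env
print(env.finish_job())"
```

```text
the job is handed in; nothing more can be done
None
```

I stacked the carrier on its base (red, yellow, green, then the lid) and handed the job in at about 46.5 s. The last side view showed every piece seated and the stack straight, but the hand-in gave no verdict.

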